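# Draw the flat bar out of the slotted bin

### The job

Two steel bars stick up and out through the slots of the small wooden bin. Draw the flat, wide one out through its slot along its own slope, and lay it flat across the middle of the square steel bench block, setting it down rather than dropping it. Leave the thin square bar where it is in the bin.

Things in the scene. Friction and masses are not known exactly. Their poses are not given: they have to be found in the camera images.
- flat_bar: To fetch: flat steel bar 200 x 24 x 6 mm, 0.22 kg, 8 mm hole near the outer end. Origin at its centre; x along it, y across its width, z through it. It leans in one of the bin's slots: +x end on the bin's floor against the far wall, -x end sticking up and out through the slot, sloping about 22 degrees, some 65 mm of it outside. Its 24 mm width is level, to be gripped from above.
- square_bar: The wrong one: square steel bar 200 x 8 x 8 mm, leaning in the other slot in the same way, 94 mm beside the flat bar; the two may be in either slot. Origin at its centre, x along its length, -x end outside.
- bar_bin: Fixed open-topped plywood bin 130 (x) x 190 (y) x 84 (z) mm, walls and floor 6 mm. Origin at the centre of its underside, z up. Its -x wall (outer face at x = -65 mm) has two windows centred at y = +47 and -47 mm, each 38 mm wide, from 52 to 74 mm high, closed above by a 10 mm rim strip. A partition at y = 0 separates the bars.
- bench_block: Fixed bench block: a steel slab 70 x 70 x 20 mm on a 76 x 76 x 15 mm wooden base. Origin at the centre of its underside, z up, x and y along its sides; its top face is 35 mm above the workbench. The bar laid centrally reaches out 65 mm on either side.

How it is judged (in metres and radians):
At the end, for the whole second after the job is handed in: The flat bar lies flat (within 7 degrees) on the top of the bench block, its centre within 20 mm of the block's centre seen from above, in any direction, released and at rest; the square bar is still in the bin, within 30 mm of where it was (horizontal distance between flat_bar and bench_block below 0.02 m and z of flat_bar in the frame of bench_block between 0.034 and 0.043 m and angle between the z axis of flat_bar and the z axis of bench_block, either way round below 0.12 rad and linear speed of flat_bar below 0.02 m/s and distance of square_bar from where it was at the start of the episode below 0.03 m); the robot touches nothing.
It fails at once if the flat bar is dropped (falls freely from more than about 25 mm) (linear speed of flat_bar above 0.7 m/s and contact force between the fingers and flat_bar below 0.1 N).
It fails at once if the square bar is moved by more than 30 mm (distance of square_bar from where it was at the start of the episode above 0.03 m).
It also fails if it takes over 34 s, if anything falls off the work surface, if the arm or the gripper's body presses on something with over 40 N, if the wrist force passes 120 N, or if a joint passes its speed limit or range.

### The arm

A 7-joint arm with a two-finger parallel gripper is mounted at the origin on a cart in front of the work surface, level with it; the furniture and walls round the work are solid. World frame = base frame: x ahead of the robot, y to its left, z up, the work surface at z = 0. Lengths are in m, angles in degrees, forces in N, time in s.
With the tool pointing down it reaches from about 0.425 to 0.875 m from the base axis. Payload 4.7 kg.
Tool frame: the origin (TCP) lies at the very end of the fingers, on their centre line; the grasp point (between the pads) lies 19 mm behind it; z points along the fingers, y is the direction in which the jaws open and shut (so a half turn about z gives the same grasp; the last joint's range is limited). The gripper opens to 87 mm and grips with 3 to 60 N. Pads are 19 mm wide; open, the fingers measure 117 mm over their backs; the gripper's body (75 mm by 190 mm) begins 51 mm behind the grasp point.
Start: joints at [-62.905, 18.392, -4.016, 83.108, 1.295, 78.541, -3.26], TCP at [0.288, 0.583, 0.199] pointing down, gripper open.
Joint ranges: [-163.93, 163.93], [-17.29, 119.83], [-79.2, 71.16], [3.27, 140.29], [-89.18, 269.18], [5.43, 117.66], [-154.24, 154.24]. Speed limits (degrees/s): [147.25, 147.25, 180, 180, 180, 180, 180].

### API

Orientations are given as [roll, pitch, yaw] about the fixed x, y, z axes, in that order (R = Rz(yaw) Ry(pitch) Rx(roll)).
In Python, from cell import monitor, read_camera, camera_info, env, look_for gives the robot as it stands.
- The arm moves only by the tool servo_tool, never from a script. Its argument "commands" is one flat list of numbers, 6 for each row, row after row: the shift along the tool's x, y, z in mm, then the turn, a rotation vector about the tool's x, y, z in degrees. A call has 1 to 10 rows; each row shifts and turns the commanded pose from where the row before left it, along the tool's axes as they then stand; what a row does not reach is not made up. A row lasts 1/10 s, in which the tool goes at most 50 mm and 8.59 degrees, less where a joint would pass 70% of its speed; a pose out of reach is approached as far as the arm can. A call is refused whole if a number of a shift passes 50 or a number of a turn 8.59, either way. A call with a gripper value outside its range is refused whole. "jaw" is the finger opening in mm, from 0 to 87, set as the call begins (left out, the last holds). The fingers move at their own pace and stop on an object; "newtons" is the grip in N (left out, the last holds). Time passes only in rows, so rows that do not move let the fingers close. It gives the time, the measured TCP pose, the force and the opening at its end, in the units of the state.
- monitor.get_obs(): the state, without advancing time (a new reading comes with each control period).
- read_camera(name): name is "scene" or "side" or "wrist"; returns (picture, depth): 420x560x3 uint8, red, green, blue; 420x560 float32, m along the optical axis (not along the pixel's ray), 0 where there is no reading.
- camera_info(name): a dict with "camera_matrix" (3x3 intrinsics, pixels), "R" (3x3) and "t" (3): a world point X has camera coordinates R X + t; the wrist camera has in their place "T_tool_cam" (4x4, takes a point from camera to tool coordinates, whose origin is the TCP and whose axes are the flange's). Camera axes: x right, y down, z forward; pixel columns grow to the right and rows downward; lengths in m; the calibration is good to about 2 mm. A picture is of the moment at which its call begins: read the wrist's pose just before it. camera_info takes no time and is no camera call.
- env.sign_off(): hands the job in, once; it reports no verdict.
Trained networks look in the newest picture that a camera, given by its name, has taken for a name from the list of things; names that differ only in an ending like _2 or _b are one class to them, and where a whole thing is asked for, a point or a joint stands for the part that bears it (a point fixed in the world has none). Each returns a list of dicts, best first, with "conf" (0 to 1); they miss things now and then, are a little off and sometimes report something else, mostly with a low value. They report only what shows in the picture. A call takes as long as a camera call.
- look_for(camera, label): "box" ([left, top, width, height] in pixels, round what is visible of it).
The state is a dict: "time_s": time; "qpos": joint angles; "joint_velocities": joint speeds; "effort": joint torques, N m; "tool_pos": TCP position; "tool_rot": TCP orientation; "force": force on the tool from outside, world axes, zero at the start; "wrist_torque": the same for the moment, N m; "grip_width": finger opening in m.
Only numpy, scipy, OpenCV 4.12 (cv2) and the standard library are available. Lean on these libraries where they do the work, as an engineer would, in place of code of your own. Each camera call takes 0.05 s, during which the arm holds its last target.

## Working session

There is one attempt and no reset: what is moved stays moved. The work goes in short steps, Python scripts to look and compute and a tool call to move; the robot and the scene stay as the last step left them, time stands still between calls to the robot, and variables do not carry over. Pictures are saved under pics/ and viewed, and the job is handed in when it is done.

Besides the shell and the picture viewer there is one more tool, called as name(argument=value, ...) on one line, values as JSON. servo_tool: Moves the arm, as the interface text tells. Its arguments: {"type":"object","properties":{"commands":{"type":"array","items":{"type":"number"}},"jaw":{"type":"number"},"newtons":{"type":"number"}},"required":["commands"]}

```bash
mkdir -p pics; ls; cat > h.py <<'E'
from cell import monitor, read_camera, camera_info, env, look_for
import numpy as np, cv2
from scipy.spatial.transform import Rotation as Rn
np.set_printoptions(precision=4,suppress=True)
def cloud(name,depth,obs=None):
    ci=camera_info(name);K=np.array(ci["camera_matrix"])
    v,u=np.mgrid[:420,:560]
    P=np.stack([(u-K[0,2])/K[0,0]*depth,(v-K[1,2])/K[1,1]*depth,depth],-1)
    if name=="wrist":
        T=np.array(ci["T_tool_cam"]);P=P@T[:3,:3].T+T[:3,3]
        R=Rn.from_euler('xyz',obs["tool_rot"],degrees=True).as_matrix()
        return P@R.T+np.array(obs["tool_pos"])
    R=np.array(ci["R"]);t=np.array(ci["t"])
    return (P-t)@R
E
python3 - <<'E'
from h import *
o=monitor.get_obs();print(o)
for c in ["scene","side","wrist"]:
    o=monitor.get_obs()
    p,d=read_camera(c);np.savez(f"{c}0.npz",p=p,d=d,pos=o["tool_pos"],rot=o["tool_rot"]);cv2.imwrite(f"pics/{c}0.png",p[:,:,::-1])
    for l in ["flat_bar","square_bar","bar_bin","bench_block"]:
        if c!="wrist": print(c,l,look_for(c,l)[:2])
E
```

```text
pics
{'time_s': 0.0, 'qpos': array([-62.9044,  18.4391,  -4.0153,  83.1759,   1.2952,  78.5406,
        -3.2576]), 'joint_velocities': array([ 0.0189,  0.0156, -0.0162, -0.0416, -0.0874, -0.0463, -0.0476]), 'effort': array([  0.0002, -49.1289,  -0.4041, -31.2534,  -0.0638,   0.0434,
         0.0002]), 'tool_pos': array([0.2877, 0.5822, 0.1977]), 'tool_rot': array([-179.8897,    0.0061,  153.7164]), 'force': array([ 0.7954,  1.2324, -0.7985]), 'wrist_torque': array([ 0.0419, -0.0465,  0.0187]), 'grip_width': 0.08690883443873744}
scene flat_bar [{'box': [242.6, 234.9, 72.4, 38.3], 'conf': 0.9}]
scene square_bar [{'box': [223.4, 208.6, 65.3, 36.6], 'conf': 0.82}]
scene bar_bin [{'box': [167.7, 207.4, 121.3, 126.3], 'conf': 0.7}]
scene bench_block [{'box': [316.2, 196.8, 52.5, 36.6], 'conf': 0.84}]
side flat_bar [{'box': [311.7, 213.5, 33.0, 80.6], 'conf': 0.68}]
side square_bar []
side bar_bin [{'box': [231.0, 225.7, 124.7, 106.1], 'conf': 0.85}]
side bench_block [{'box': [264.5, 167.1, 40.3, 36.3], 'conf': 0.58}]
```

View pics/scene0.png

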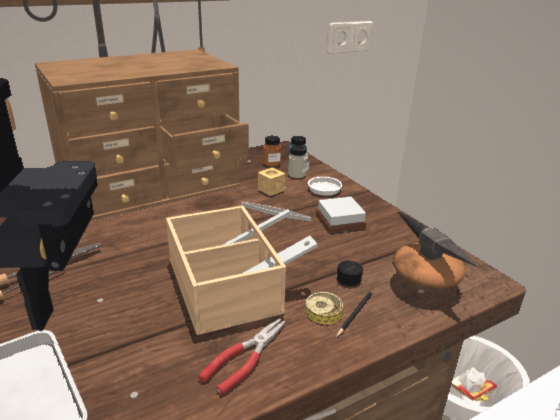

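View pics/side0.png

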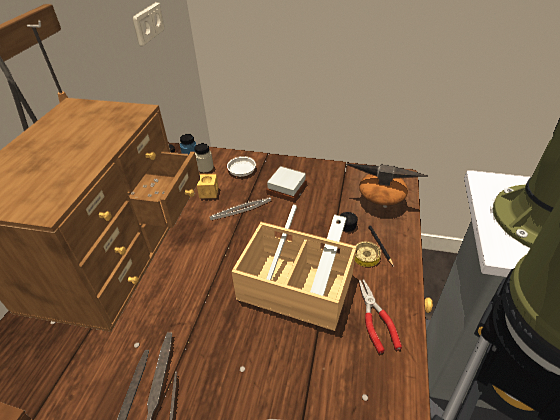

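View pics/wrist0.png

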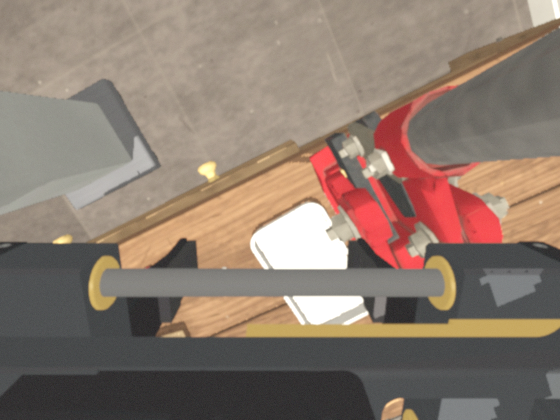

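The scene view shows the flat bar's outer end with its hole at about (312,242), the square bar's end at about (288,211) and the bench block at about (342,212). In the side view the flat bar's end is at about (338,220) and the block at about (286,181).

```bash
python3 - <<'E'
from h import *
for c,box in [("scene",(242,234,315,274)),("side",(311,213,345,294))]:
    z=np.load(c+"0.npz");W=cloud(c,z["d"]);p=z["p"]
    big=cv2.resize(p[190:340,160:380] if c=="scene" else p[150:330,225:375],None,fx=3.6 if c=="scene" else 3.3,fy=3.6 if c=="scene" else 3.3,interpolation=cv2.INTER_CUBIC)
    cv2.imwrite(f"pics/{c}0z.png",big[:,:,::-1])
    ok=z["d"]>0
    # block top
    b=(316,196,369,234) if c=="scene" else (264,166,306,204)
    S=np.zeros(ok.shape,bool);S[b[1]:b[3],b[0]:b[2]]=1
    m=S&ok&(abs(W[...,2]-.035)<.005);Q=W[m]
    if len(Q)>20:
        r=cv2.minAreaRect((Q[:,:2]*1000).astype(np.float32));print(c,"block",len(Q),Q.mean(0),r)
    S[:]=0;S[box[1]:box[3],box[0]:box[2]]=1
    hsv=cv2.cvtColor(p,cv2.COLOR_RGB2HSV)
    m=S&ok&(hsv[...,1]<45)&(hsv[...,2]>120)&(W[...,2]>.005)
    n,l,s,_=cv2.connectedComponentsWithStats(m.astype(np.uint8));
    for i in range(1,n):
        if s[i,4]<60: continue
        Q=W[l==i];mu=Q.mean(0);ev=np.linalg.svd(Q-mu,full_matrices=False)[2]
        a=ev[0]*np.sign(ev[0,2]);t=(Q-mu)@a
        print(c,"bar",s[i],mu,"axis",a,"elev",np.degrees(np.arcsin(a[2])),"az",np.degrees(np.arctan2(a[1],a[0])),"normal",ev[2],"outer end",mu+a*t.max(),"low",mu+a*t.min(),"wid",np.ptp((Q-mu)@ev[1]))
    # bin rim
    b=look_for and ((167,207,289,334) if c=="scene" else (231,225,356,332))
    S[:]=0;S[b[1]:b[3],b[0]:b[2]]=1
    m=S&ok&(abs(W[...,2]-.084)<.004)
    Q=W[m];r=cv2.minAreaRect((Q[:,:2]*1000).astype(np.float32));print(c,"rim",len(Q),r)
E
```

```text
scene block 694 [0.5816 0.0066 0.0339] ((584.9996948242188, 4.242523193359375), (70.4795913696289, 72.74139404296875), 75.94857788085938)
scene bar [278 236  37  28 486] [0.4451 0.1953 0.074 ] axis [-0.0727 -0.931   0.3576] elev 20.953042337591693 az -94.46759740340539 normal [-0.0306 -0.3563 -0.9339] outer end [0.443  0.1675 0.0847] low [0.4476 0.2266 0.062 ] wid 0.0443369170832094
scene bar [244 257  31  16 187] [0.4594 0.2456 0.0538] axis [-0.8201 -0.068   0.5682] elev 34.627063812407876 az -175.25793780984299 normal [-0.5585 -0.1213 -0.8206] outer end [0.4158 0.242  0.0839] low [0.504  0.2493 0.0228] wid 0.06585488545647714
scene rim 1280 ((503.19073486328125, 257.33074951171875), (194.0052947998047, 192.44189453125), 81.53388977050781)
side block 558 [0.5846 0.0072 0.0341] ((585.8929443359375, 5.037998199462891), (71.46632385253906, 71.54193878173828), 76.04511260986328)
side bar [327 215  18  27 290] [0.447  0.1932 0.0754] axis [-0.1217 -0.92    0.3726] elev 21.877180664874647 az -97.53488963708642 normal [-0.0626 -0.3676 -0.9279] outer end [0.4437 0.1683 0.0855] low [0.4501 0.2168 0.0658] wid 0.02488673539431264
side bar [311 244  26  50 613] [0.4588 0.2728 0.0429] axis [-0.1408 -0.9171  0.3729] elev 21.89415627464436 az -98.726709474841 normal [0.0539 0.369  0.9279] outer end [0.4516 0.2262 0.0619] low [0.4652 0.3147 0.0259] wid 0.02447488871857533
side rim 1082 ((505.3581237792969, 267.38720703125), (175.46231079101562, 189.8197784423828), 81.52157592773438)
```

```bash
python3 -c "
from h import *
for c in ['scene','side']:
  ci=camera_info(c);print(c,-np.array(ci['R']).T@np.array(ci['t']))
print(camera_info('wrist')['T_tool_cam'])"
```

```text
scene [-0.0601  0.5336  0.4705]
side [0.4211 0.7461 0.6285]
[[-0.0014 -0.9642 -0.2653  0.0732]
 [ 1.     -0.0014 -0.0002  0.0003]
 [-0.0002 -0.2653  0.9642 -0.1858]
 [ 0.      0.      0.      1.    ]]
```

```bash
cat >> h.py <<'E'
AZ=81.5
def pose(p,pitch,az=AZ):
    # tool yaw az, tool pointing down, tool x dipping by pitch deg below horizontal
    az=np.radians(az);e=np.radians(pitch)
    x=np.array([np.cos(az)*np.cos(e),np.sin(az)*np.cos(e),-np.sin(e)])
    y=np.array([np.sin(az),-np.cos(az),0]);z=np.cross(x,y)
    return np.array(p,float),np.stack([x,y,z],1)
def cur(o=None):
    o=o or monitor.get_obs();return np.array(o["tool_pos"]),Rn.from_euler('xyz',o["tool_rot"],degrees=True).as_matrix()
def rows(A,B,n):
    p,R=A;P0,R0=A;w=Rn.from_matrix(R0.T@B[1]).as_rotvec(degrees=True);out=[]
    for i in range(1,n+1):
        pt=P0+(B[0]-P0)*i/n;Rt=R0@Rn.from_rotvec(w*i/n,degrees=True).as_matrix()
        d=np.round(R.T@(pt-p)*1000,1);r=np.round(Rn.from_matrix(R.T@Rt).as_rotvec(degrees=True),2)
        p=p+R@d/1000;R=R@Rn.from_rotvec(r,degrees=True).as_matrix();out.append(list(d)+list(r))
    for o in out: print(", ".join(f"{x:g}" for x in o))
    print("end",p,"err",(B[0]-p)*1000,np.abs(out).max(0));return p,R
E
python3 - <<'E'
from h import *
z=np.load("scene0.npz");W=cloud("scene",z["d"]);z2=np.load("side0.npz");W2=cloud("side",z2["d"])
Q=np.vstack([W[z["d"]>0],W2[z2["d"]>0]])
# max heights on 30mm grid
xs=np.arange(.30,.76,.03);ys=np.arange(-.24,.40,.03)
print("x:",(xs*1000).astype(int))
for y in ys[::-1]:
    r=[]
    for x in xs:
        m=(abs(Q[:,0]-x)<.015)&(abs(Q[:,1]-y)<.015)&(Q[:,2]<.3)
        r.append("%4d"%(np.percentile(Q[m,2],97)*1000) if m.sum()>3 else "   .")
    print("%4d"%(y*1000)," ".join(r))
A=cur()
up=pose([.447,.192,.0515],22)
pre=pose(up[0]-up[1][:,2]*.09,22)
print(pre[0])
rows(A,pre,12); rows(pre,up,4)
E
```

```text
x: [300 329 359 389 419 449 479 509 539 569 599 629 659 689 719 749]
 390    4   11   11    0    0    0    0    0    0    1    0    0    1    0    0    0
 360    1   12   12    0   83   83   83   83   83   80    0    0    0    0    1    0
 329    0   12   12    0   83   26    .   74   83   83   83    1    0    0    0    0
 300    0    0   11   10   83   38   36   73   35   35   83    1    1    0    1    1
 270    0    0    9   10   83   50   48   73   46   42   83    0    1    0    1  164
 240    0    0    0   14   83   83   83   83   79    8   83    0    1    1    0  164
 209    0    1   15   15    0   74    0   84   83   83   83    1    1    1  123  164
 180    0    5   15   16   84   85    1    0   83    0    .    0    1    0  123  164
 150    0    0   13   15    0    0    0    0   87    0    0    1    0    0    8  164
 120    0    0    5    4   23   23    1    0    1    1    0    1    7    8    8  164
  89    0    0    0    3   23   23    1    0    0    0    0    7    9    8    1   38
  60    0   48   51   48    0    0    1    1    1   22    1    9    7    1    1   41
  30   93  
[... 852 characters left out ...]
3 0.1349]
-25.5, -20.7, 5.3, 1.15, -1.58, 5.94
-27.2, -17.8, 6.4, 1.16, -1.59, 5.94
-28.8, -14.7, 7.6, 1.15, -1.58, 5.94
-29.9, -11.5, 8.6, 1.16, -1.58, 5.94
-30.7, -8.2, 9.7, 1.15, -1.59, 5.94
-31.1, -4.8, 10.6, 1.16, -1.58, 5.94
-31.1, -1.4, 11.6, 1.15, -1.58, 5.94
-30.7, 2.1, 12.4, 1.16, -1.58, 5.94
-30, 5.5, 13.1, 1.15, -1.59, 5.94
-28.9, 8.9, 13.9, 1.16, -1.58, 5.94
-27.4, 12, 14.4, 1.15, -1.58, 5.94
-25.6, 15.1, 14.8, 1.16, -1.59, 5.94
end [0.452  0.2253 0.135 ] err [-0.0056  0.0284 -0.0492] [31.1  20.7  14.8   1.16  1.59  5.94]
-0, 0, 22.5, 0, 0, 0
0, 0, 22.5, 0, 0, 0
0, -0, 22.5, 0, 0, 0
0, -0, 22.5, 0, 0, 0
end [0.447  0.192  0.0515] err [ 0.  0. -0.] [ 0.   0.  22.5  0.   0.   0. ]
```

servo_tool(commands=[-25.5,-20.7,5.3,1.15,-1.58,5.94,-27.2,-17.8,6.4,1.16,-1.59,5.94,-28.8,-14.7,7.6,1.15,-1.58,5.94,-29.9,-11.5,8.6,1.16,-1.58,5.94,-30.7,-8.2,9.7,1.15,-1.59,5.94,-31.1,-4.8,10.6,1.16,-1.58,5.94], jaw=50)

```text
time_s: 1.15
tool_pos: [0.3703, 0.4031, 0.1669]
tool_rot: [-176.4, 11.0, 118.1]
force: [0.3, 0.3, -0.1]
grip_width: 0.0521
```

servo_tool(commands=[-31.1,-1.4,11.6,1.15,-1.58,5.94,-30.7,2.1,12.4,1.16,-1.58,5.94,-30,5.5,13.1,1.15,-1.59,5.94,-28.9,8.9,13.9,1.16,-1.58,5.94,-27.4,12,14.4,1.15,-1.58,5.94,-25.6,15.1,14.8,1.16,-1.59,5.94,0,0,0,0,0,0,0,0,0,0,0,0])

```text
time_s: 1.95
tool_pos: [0.4522, 0.225, 0.1349]
tool_rot: [-180.0, 22.0, 81.4]
force: [0.0, 0.6, 0.5]
grip_width: 0.0503
```

```bash
python3 - <<'E'
from h import *
o=monitor.get_obs();print(o["time_s"],o["tool_pos"],o["tool_rot"],o["force"],o["qpos"])
for c in ["wrist","side"]:
    p,d=read_camera(c);np.savez(f"{c}1.npz",p=p,d=d,pos=o["tool_pos"],rot=o["tool_rot"]);cv2.imwrite(f"pics/{c}1.png",p[:,:,::-1])
up=pose([.447,.192,.0515],22);pre=pose(up[0]-up[1][:,2]*.09,22);A=cur(o)
print((A[0]-pre[0])*1000,Rn.from_matrix(A[1].T@pre[1]).as_rotvec(degrees=True))
E
```

```text
1.95 [0.4522 0.225  0.1349] [-179.973    21.9817   81.4497] [0.003  0.6151 0.477 ] [-53.2611  16.1202  15.0814  97.5238  10.7859  83.2803 -49.5264]
[ 0.1817 -0.3236 -0.0625] [-0.0458 -0.0183 -0.0466]
```

View pics/wrist1.png

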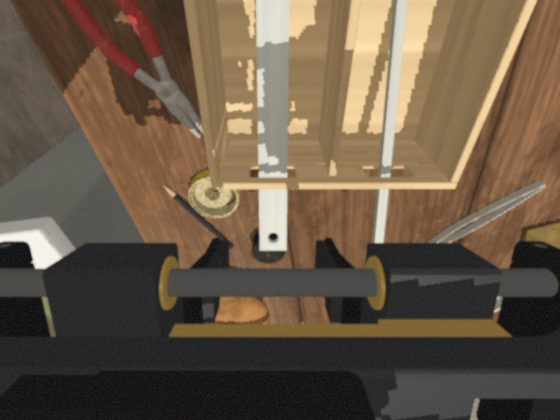

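View pics/side1.png

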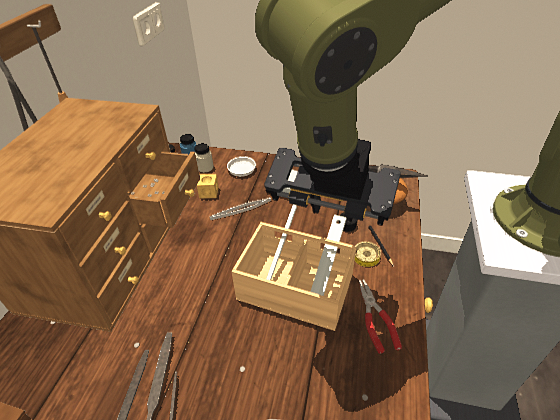

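The wrist view shows the flat bar upright with its hole at about (273,238) and its end at row 250, between the fingertips at about 222 and 325. Next I'll measure it in tool coordinates.

```bash
python3 - <<'E'
from h import *
z=np.load("wrist1.npz");o=dict(tool_pos=z["pos"],tool_rot=z["rot"]);W=cloud("wrist",z["d"],o)
p0,R=cur(o);Tl=(W-p0)@R
hsv=cv2.cvtColor(z["p"],cv2.COLOR_RGB2HSV)
for r in (192,200,210,220,228,246):
    m=(z["d"][r]>0)&(hsv[r,:,1]<45)&(hsv[r,:,2]>130);m[:250]=0;m[300:]=0
    q=Tl[r][m];c=np.where(m)[0]
    if len(c): print(r,c.min(),c.max(),np.median(q,0)*1000,"y",q[:,1].min()*1000,q[:,1].max()*1000,"world",np.median(W[r][m],0))
for r in range(244,258,2): print(r,Tl[r,273]*1000,hsv[r,273])
for r in range(178,194,2): print(r,Tl[r,240]*1000,W[r,240])
E
```

```text
192 259 286 [18.775  -0.1899 66.2119] y -11.714012298429726 11.330257164867763 world [0.4509 0.2177 0.0665]
200 259 286 [11.7898 -0.1959 66.0966] y -11.78054800799372 11.383152237062761 world [0.4499 0.2114 0.0692]
210 259 287 [ 2.8093  0.2301 66.263 ] y -11.946099675964168 16.923931510852483 world [0.4491 0.2032 0.0724]
220 259 286 [-6.2311 -0.2089 66.1206] y -12.099458822513524 11.57567199356033 world [0.4473 0.1948 0.0759]
228 259 286 [-13.7546  -0.2172  66.4971] y -12.175884790319738 17.36210410440052 world [0.4464 0.1882 0.0784]
246 259 286 [-30.705   -0.2298  66.2289] y -16.12325501855948 17.301309520421313 world [0.444  0.1722 0.085 ]
244 [-28.6108   0.2178  65.8231] [ 26  18 230]
246 [-30.7535   0.219   66.368 ] [ 26  18 235]
248 [-32.9096   0.2203  66.9079] [ 24  17 234]
250 [-34.2754   0.2147  65.5566] [ 26  24 182]
252 [-73.1923   0.5227 150.7816] [25 25 62]
254 [-76.0206   0.5236 151.2867] [18 22 57]
256 [-79.7278   0.5314 153.7085] [ 8 35 59]
178 [ 33.5022 -25.9014  50.4469] [0.4283 0.2409 0.0756]
180 [ 32.3352 -25.6837  47.9698] [0.4285 0.2407 0.0783]
182 [ 31.6115 -25.2189  43.1891] [0.4292 0.2418 0.083 ]
184 [ 30.2339 -25.1608  42.2196] [0.4291 0.2409 0.0844]
186 [ 28.3793 -25.3706  43.7486] [0.4285 0.2386 0.0837]
188 [ 26.8635 -25.3856  43.4583] [0.4283 0.2374 0.0845]
190 [  4.2797 -36.3308 144.5904] [ 0.4087  0.1808 -0.0008]
192 [  1.817  -36.4891 145.4372] [ 0.4082  0.1783 -0.0006]
```

servo_tool(commands=[0,0,20,0,0,0,0,0,22,0,0,0,0,0,22,0,0,0,0,0,14,0,0,0,0,0,10,0,0,0,0,0,0,0,0,0])

```text
time_s: 2.65
tool_pos: [0.4464, 0.1925, 0.0527]
tool_rot: [-179.9, 22.1, 81.6]
force: [0.1, -0.2, 0.3]
grip_width: 0.0504
```

servo_tool(commands=[0,0,0,0,0,0,0,0,0,0,0,0,0,0,0,0,0,0,0,0,0,0,0,0,0,0,0,0,0,0,0,0,0,0,0,0], jaw=10, newtons=50)

```text
time_s: 3.25
tool_pos: [0.4472, 0.1928, 0.0535]
tool_rot: [180.0, 22.0, 81.5]
force: [0.3, -0.3, -0.6]
grip_width: 0.0133
```

```bash
python3 - <<'E'
from h import *
o=monitor.get_obs();print(o["time_s"],o["tool_pos"],o["force"],o["grip_width"])
for c in ["wrist","scene"]:
    p,d=read_camera(c);np.savez(f"{c}2.npz",p=p,d=d,pos=o["tool_pos"],rot=o["tool_rot"]);cv2.imwrite(f"pics/{c}2.png",p[:,:,::-1])
print(monitor.get_obs()["grip_width"])
E
```

```text
3.25 [0.4472 0.1928 0.0535] [ 0.2814 -0.2797 -0.6262] 0.013263278745864773
0.010868765058719856
```

View pics/wrist2.png

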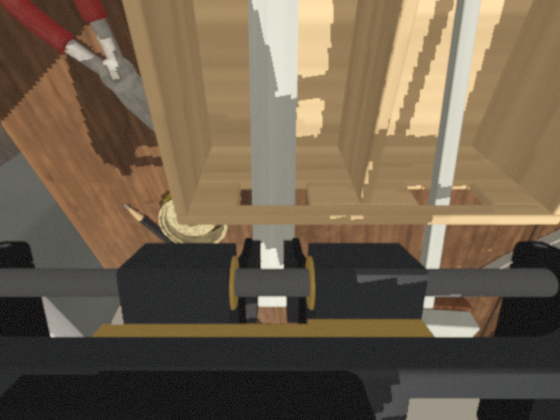

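View pics/scene2.png

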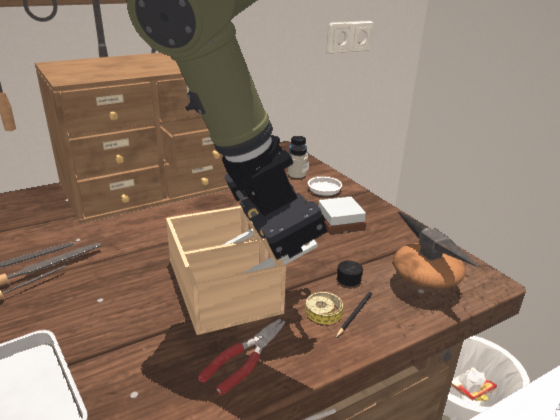

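```bash
python3 - <<'E'
from h import *
for c in ("wrist","scene"):
    z=np.load(c+"2.npz");o=dict(tool_pos=z["pos"],tool_rot=z["rot"]);W=cloud(c,z["d"],o)
    p0,R=cur(o);Tl=(W-p0)@R
    if c=="wrist":
        for r in (120,180,200,225,232,240,250,260,296,302,310):
            for u in (258,272,286): print(r,u,Tl[r,u]*1000,W[r,u],z["p"][r,u])
        for u in (240,245,250,255,293,298,303): print("f",u,Tl[255,u]*1000)
    big=cv2.resize(z["p"][200:330,200:340],None,fx=5,fy=4.5)
    cv2.imwrite(f"pics/{c}2z.png",big[:,:,::-1])
E
```

```text
120 258 [ 76.104   -7.9641 -20.5432] [0.4509 0.2713 0.0441] [142 141 131]
120 272 [ 76.0632  -0.5993 -22.1243] [0.4583 0.2708 0.0456] [147 147 133]
120 286 [ 76.0651   6.7262 -21.4554] [0.4655 0.2695 0.0449] [144 141 131]
180 258 [ 44.5127  -8.3152 -22.2758] [0.4463 0.2431 0.0575] [142 141 129]
180 272 [ 44.1288  -0.6378 -20.1288] [0.4537 0.2408 0.0557] [147 147 134]
180 286 [ 44.2239   7.1105 -20.7398] [0.4614 0.2399 0.0562] [142 142 129]
200 258 [ 32.8264  -8.5475 -20.5982] [0.4444 0.2318 0.0603] [142 141 129]
200 272 [ 33.0526  -0.6524 -21.5765] [0.4523 0.2312 0.0612] [147 146 133]
200 286 [ 32.9932   7.2057 -21.3774] [0.46   0.2299 0.061 ] [142 142 130]
225 258 [ 18.0663  -8.7372 -20.8268] [0.4422 0.2183 0.0661] [143 139 124]
225 272 [ 18.3468  -0.6707 -21.7047] [0.4502 0.2177 0.0668] [147 142 127]
225 286 [ 18.5239   7.3251 -22.2711] [0.4582 0.2169 0.0672] [144 140 126]
232 258 [ 14.1321  -8.7488 -21.7698] [0.4417 0.2151 0.0684] [143 143 130]
232 272 [ 14.0096  -0.676  -21.4587] [0.4496 0.2137 0.0682] [147 146 134]
232 286 [ 13.8552   7.4316 -21.059 ] [0.4576 0.2122 0.0679] [144
[... 883 characters left out ...]
  97]
302 258 [-31.567   -9.3654 -21.8144] [0.4348 0.1733 0.0856] [183 181 166]
302 272 [-31.7656  -0.7329 -21.5204] [0.4433 0.1717 0.0854] [239 237 223]
302 286 [ -3.6685   5.6032 -65.6787] [0.4559 0.2129 0.1158] [158 156 143]
310 258 [-124.8291  -16.3967  108.8386] [ 0.4078  0.0404 -0.0006] [121  91  68]
310 272 [-123.784    -0.7722  107.2499] [0.4235 0.0396 0.0004] [135 103  73]
310 286 [ -6.1034   5.5156 -68.2038] [0.4556 0.2116 0.1191] [99 74 56]
f 240 [ 11.1339 -16.6275 -47.2355]
f 245 [ 11.5629 -14.0439 -48.2065]
f 250 [  9.7277 -11.8962 -44.0936]
f 255 [ 10.2292  -9.2813 -45.2274]
f 293 [ 10.2057   9.9117 -45.2334]
f 298 [ 11.0545  12.2586 -47.1458]
f 303 [ 11.3568  14.6733 -47.8318]
```

View pics/wrist2z.png

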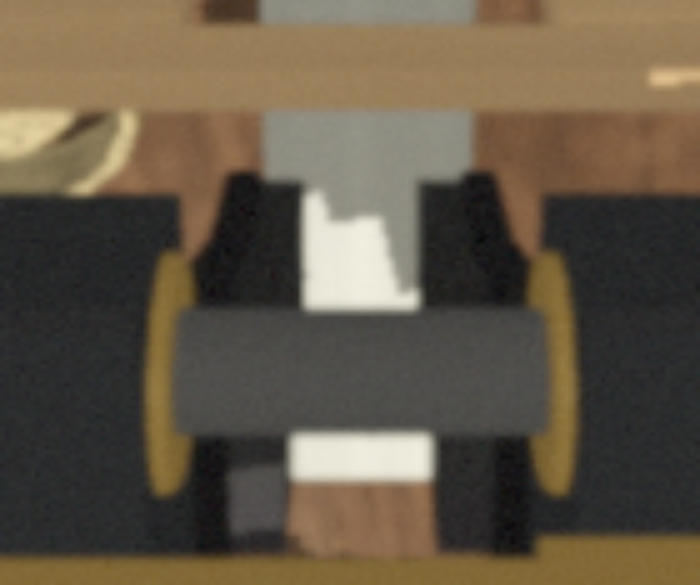

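View pics/scene2z.png

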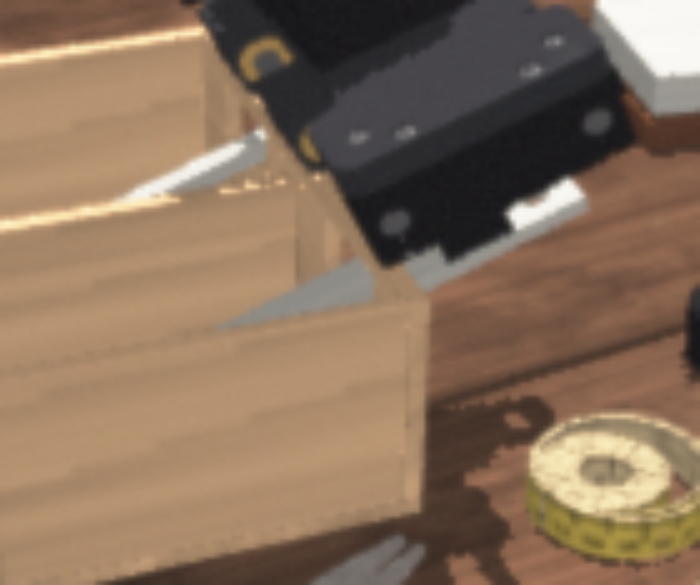

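```bash
python3 - <<'E'
from h import *
ci=camera_info("wrist");K=np.array(ci["camera_matrix"]);Ti=np.linalg.inv(np.array(ci["T_tool_cam"]))
def px(p):
    c=Ti[:3,:3]@(np.array(p)/1000)+Ti[:3,3];q=K@c;return q[:2]/q[2]
print("TCP",px([0,0,0]),px([9.5,25,0]),px([9.5,25,-19]),px([9.5,25,-38]))
for n in (1,2):
    z=np.load(f"wrist{n}.npz");o=dict(tool_pos=z["pos"],tool_rot=z["rot"]);W=cloud("wrist",z["d"],o)
    p0,R=cur(o);Tl=(W-p0)@R*1000
    print(n)
    for u in ((205,212,218,224,230,318,324,330) if n==1 else (236,242,248,254,258,262,284,288,292,296,302)):
        print(u,[f"{r}:"+",".join("%d"%v for v in Tl[r,u]) for r in range(232,270,4)])
# scene: points near tool axis
for c in("scene",):
    z=np.load(c+"2.npz");o=dict(tool_pos=z["pos"],tool_rot=z["rot"]);W=cloud(c,z["d"]);p0,R=cur(o);Tl=(W-p0)@R*1000
    m=(abs(Tl[...,0])<25)&(abs(Tl[...,1])<60)&(Tl[...,2]>-90)&(Tl[...,2]<20)
    dark=(z["p"].max(-1)<70)
    q=Tl[m&dark]
    print(len(q),np.percentile(q[:,2],[50,90,99,100]))
    rr,cc=np.where(m&dark);i=np.argsort(-q[:,2])[:15];print(np.c_[rr[i],cc[i],q[i]])
E
```

```text
TCP [273.0339 241.0657] [311.4792 227.3374] [315.5641 237.7556] [320.5871 250.5662]
1
205 ['232:-53,-83,167', '236:-59,-84,169', '240:-66,-85,172', '244:-72,-86,175', '248:-79,-87,178', '252:11,-34,-43', '256:11,-33,-49', '260:11,-32,-54', '264:11,-31,-58', '268:11,-30,-62']
212 ['232:-50,-73,159', '236:-59,-75,169', '240:11,-34,-27', '244:11,-33,-33', '248:11,-31,-40', '252:11,-31,-43', '256:10,-30,-46', '260:9,-30,-50', '264:9,-29,-54', '268:10,-28,-59']
218 ['232:-52,-66,163', '236:-56,-66,161', '240:11,-30,-28', '244:9,-30,-28', '248:9,-29,-34', '252:9,-28,-40', '256:9,-27,-45', '260:9,-27,-50', '264:9,-26,-53', '268:6,-26,-52']
224 ['232:-53,-60,167', '236:-59,-60,169', '240:10,-28,-24', '244:10,-27,-30', '248:10,-26,-35', '252:9,-25,-39', '256:7,-25,-40', '260:4,-26,-39', '264:3,-25,-40', '268:0,-26,-40']
230 ['232:-53,-52,166', '236:-59,-53,170', '240:-65,-53,171', '244:-70,-53,170', '248:-75,-53,169', '252:-85,-55,179', '256:-92,-56,183', '260:-100,-57,186', '264:-106,-57,188', '268:-115,-58,192']
318 ['232:-53,56,168', '236:-59,56,168', '240:9,25,-23', '244:9,24,-29', '248:9
[... 2406 characters left out ...]
 18.1996   3.3597 -20.8547]
 [251.     301.      -8.8716 -14.1175 -23.6065]
 [253.     297.      -2.2821 -13.9817 -23.8869]
 [257.     290.       9.6235 -14.5573 -24.2385]
 [251.     300.      -7.5031 -14.1237 -24.5466]
 [252.     299.      -5.3269 -15.4929 -24.9835]
 [254.     295.       1.2188 -15.2454 -25.1667]
 [256.     292.       6.5616 -16.0488 -25.3192]
 [257.     289.      11.0155 -14.9036 -25.4652]
 [256.     291.       7.7942 -15.294  -25.6024]
 [253.     296.      -0.7134 -15.2666 -25.9184]
 [251.     298.      -4.8341 -13.7845 -26.1217]
 [252.     298.      -3.9042 -15.8659 -26.2341]
 [251.     299.      -5.9577 -15.1692 -26.3722]
 [255.     293.       4.7158 -16.6181 -26.5386]]
```

The depth data settles it. The real fingertips end at tool z ≈ -23 mm, about 22 mm short of the reported TCP, and the scene and wrist cameras agree on this. The fingers therefore closed about 2 mm above the bar without disturbing it. I'll open, advance about 18 mm and grip again.

servo_tool(commands=[0,0,-4,0,0,0,0,0,0,0,0,0,0,0,0,0,0,0,0,0,0,0,0,0,0,0,0,0,0,0,0,0,0,0,0,0], jaw=50)

```text
time_s: 3.95
tool_pos: [0.4473, 0.1941, 0.0571]
tool_rot: [-180.0, 22.0, 81.5]
force: [-0.7, 0.4, -0.0]
grip_width: 0.0476
```

servo_tool(commands=[0,0,6,0,0,0,0,0,8,0,0,0,0,0,8,0,0,0,0,0,0,0,0,0,0,0,0,0,0,0])

```text
time_s: 4.45
tool_pos: [0.4459, 0.1856, 0.0364]
tool_rot: [-180.0, 22.0, 81.5]
force: [0.0, -0.2, 0.4]
grip_width: 0.0501
```

servo_tool(commands=[0,0,0,0,0,0,0,0,0,0,0,0,0,0,0,0,0,0,0,0,0,0,0,0,0,0,0,0,0,0,0,0,0,0,0,0], jaw=10, newtons=50)

```text
time_s: 5.05
tool_pos: [0.4463, 0.1862, 0.0368]
tool_rot: [180.0, 22.0, 81.5]
force: [0.4, 0.5, -0.2]
grip_width: 0.0228
```

```bash
python3 - <<'E'
from h import *
o=monitor.get_obs();print(o["time_s"],o["tool_pos"],o["force"],o["grip_width"],o["qpos"])
for c in ["wrist"]:
    p,d=read_camera(c);np.savez(f"{c}3.npz",p=p,d=d,pos=o["tool_pos"],rot=o["tool_rot"]);cv2.imwrite(f"pics/{c}3.png",p[:,:,::-1])
print(monitor.get_obs()["grip_width"])
E
```

```text
5.05 [0.4463 0.1862 0.0368] [ 0.4226  0.4665 -0.2232] 0.022805836755731744 [-51.3719  19.1003  15.6043 106.3668  11.0749  71.1499 -49.461 ]
0.022893994276045194
```

View pics/wrist3.png

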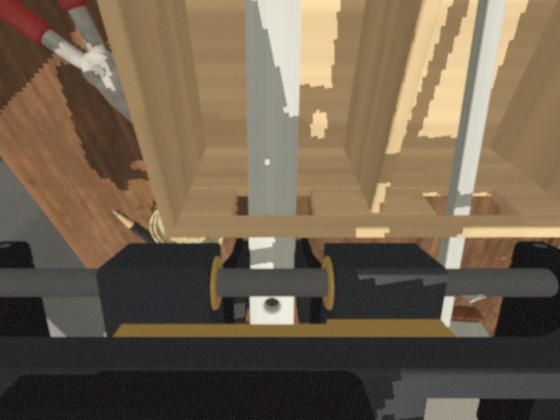

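The fingers now straddle the bar, the width holds at 23 mm, and the hole is visible at (272,303). I'll draw it along its slope, which is tool -x.

servo_tool(commands=[-3,0,0,0,0,0,-5,0,0,0,0,0,-7,0,0,0,0,0,-8,0,0,0,0,0,-8,0,0,0,0,0,-8,0,0,0,0,0,-8,0,0,0,0,0,-8,0,0,0,0,0,-5,0,0,0,0,0,0,0,0,0,0,0])

```text
time_s: 6.1
tool_pos: [0.4377, 0.1294, 0.0596]
tool_rot: [-180.0, 22.1, 81.4]
force: [-0.6, -0.3, -0.6]
grip_width: 0.0231
```

```bash
python3 - <<'E'
from h import *
o=monitor.get_obs();print(o["time_s"],o["tool_pos"],o["tool_rot"],o["force"],o["wrist_torque"],o["grip_width"],o["qpos"])
for c in ["wrist","side"]:
    p,d=read_camera(c);np.savez(f"{c}4.npz",p=p,d=d,pos=o["tool_pos"],rot=o["tool_rot"]);cv2.imwrite(f"pics/{c}4.png",p[:,:,::-1])
E
```

```text
6.1 [0.4377 0.1294 0.0596] [-179.9891   22.0776   81.4145] [-0.5947 -0.2708 -0.5917] [0.2796 0.0196 0.0576] 0.023142795220894383 [-49.3661  13.3172  17.4141 110.7317  13.3446  71.656  -46.3788]
```

View pics/wrist4.png

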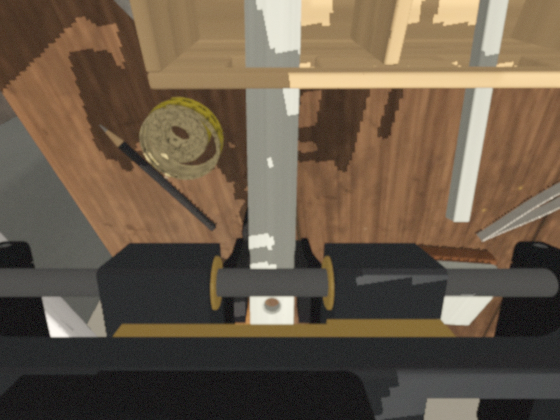

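The bar came out 60 mm and is still aligned in the jaws, and the square bar is untouched. I'll draw the rest.

servo_tool(commands=[-6,0,0,0,0,0,-9,0,0,0,0,0,-11,0,0,0,0,0,-11,0,0,0,0,0,-11,0,0,0,0,0,-11,0,0,0,0,0,-11,0,0,0,0,0,-10,0,0,0,0,0,-6,0,0,0,0,0,0,0,0,0,0,0])

```text
time_s: 7.2
tool_pos: [0.4259, 0.051, 0.0917]
tool_rot: [180.0, 22.0, 81.4]
force: [-0.4, 0.5, -2.5]
grip_width: 0.0236
```

```bash
python3 - <<'E'
from h import *
o=monitor.get_obs();print(o["time_s"],o["tool_pos"],o["tool_rot"],o["force"],o["wrist_torque"],o["grip_width"],o["qpos"])
for c in ["wrist","scene"]:
    p,d=read_camera(c);np.savez(f"{c}5.npz",p=p,d=d,pos=o["tool_pos"],rot=o["tool_rot"]);cv2.imwrite(f"pics/{c}5.png",p[:,:,::-1])
z=np.load("wrist5.npz");W=cloud("wrist",z["d"],o);p0,R=cur(o);Tl=(W-p0)@R*1000
for r in list(range(60,240,10)): print(r,Tl[r,272],W[r,272])
E
```

```text
7.2 [0.4259 0.051  0.0917] [179.9967  22.0122  81.4072] [-0.3716  0.4853 -2.5313] [ 0.4707 -0.0018  0.012 ] 0.023589705253794006 [-46.1155   5.3691  20.2966 115.442   16.9422  73.0097 -41.1975]
60 [101.8587  -0.5755 -36.3826] [0.4415 0.158  0.0872]
70 [ 97.7637  -0.5803 -35.9368] [0.4409 0.1541 0.0884]
80 [ 93.386   -0.5863 -36.8744] [0.4403 0.1504 0.0909]
90 [ 89.0531  -0.5919 -37.2516] [0.4397 0.1466 0.0928]
100 [ 84.7756  -0.5967 -36.306 ] [0.4391 0.1423 0.0936]
110 [ 80.2199  -0.6035 -38.3947] [0.4386 0.1389 0.0972]
120 [ 75.7662  -0.6087 -37.8072] [0.4379 0.1346 0.0983]
130 [ 71.1873  -0.6134 -36.1063] [0.4372 0.1298 0.0985]
140 [ 66.5843  -0.6203 -38.1269] [0.4367 0.1263 0.1021]
150 [ 61.8535  -0.626  -37.8074] [0.436  0.1218 0.1036]
160 [ 57.1983  -0.6326 -39.1493] [0.4354 0.1181 0.1065]
170 [ 52.109   -0.6379 -37.3671] [0.4346 0.1127 0.1068]
180 [ 47.2071  -0.6443 -37.8461] [0.4339 0.1084 0.1091]
190 [ 42.0462  -0.6504 -37.3505] [0.4332 0.1035 0.1106]
200 [ 36.9935  -0.6569 -37.8194] [0.4325 0.0991 0.1129]
210 [ 31.724   -0.6634 -37.7281] [0.4318 0.0942 0.1148]
220 [ 26.575   -0.6702 -38.3485] [0.4311 0.0897 0.1173]
230 [ 21.2009  -0.677  -38.4802] [0.4303 0.0848 0.1194]
```

View pics/wrist5.png

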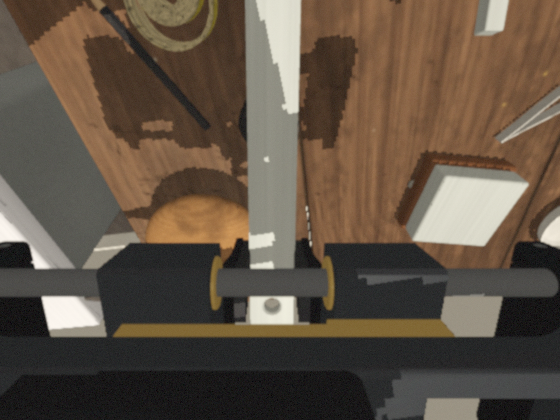

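View pics/scene5.png

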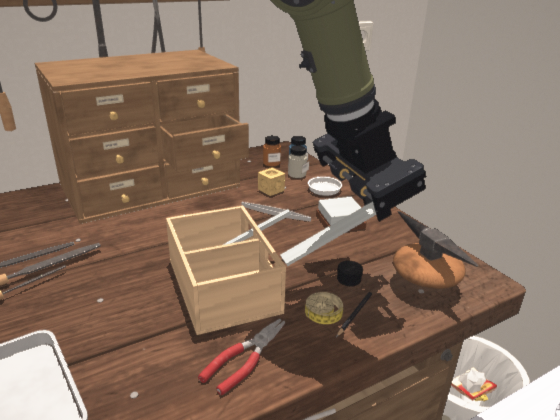

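The bar is fully out, with its inner end just off the wall at about (282,262) in the scene view. It hangs level across its width and droops about 1.3° below the tool axis. Next I'll lift it, level it and carry it over the block.

```bash
python3 - <<'E'
from h import *
A=cur()
w1=(A[0]+[-.003,-.015,.05],A[1])
R=pose([0,0,0],-1.3,76)[1]
C=np.array([.5855,.0046,.038])
p=C-R@[.065,-.0005,-.0343];print(p)
w2=(p+[0,0,.10],R);w3=(p+[0,0,.04],R)
e=rows(A,w1,4);e=rows(e,w2,8);e=rows(e,w3,4)
E
```

```text
[ 0.5705 -0.0578  0.0022]
-8.2, -0.2, -10.2, 0, 0, 0
-8.2, -0.2, -10.1, 0, 0, 0
-8.3, -0.2, -10.2, 0, 0, 0
-8.2, -0.2, -10.1, 0, 0, 0
end [0.423  0.0373 0.1413] err [0.051  0.0239 0.0362] [ 8.3  0.2 10.2  0.   0.   0. ]
-6.6, 20, 7.9, 0.12, 2.91, 0.68
-6.7, 20.1, 7.5, 0.13, 2.91, 0.68
-6.8, 20.2, 7.2, 0.12, 2.9, 0.68
-7, 20.2, 6.7, 0.12, 2.91, 0.68
-7, 20.4, 6.4, 0.13, 2.91, 0.68
-7.1, 20.5, 5.9, 0.12, 2.91, 0.68
-7.2, 20.6, 5.6, 0.12, 2.91, 0.68
-7.2, 20.6, 5.1, 0.13, 2.91, 0.69
end [ 0.5704 -0.0578  0.1022] err [ 0.0262  0.0303 -0.0069] [ 7.2  20.6   7.9   0.13  2.91  0.69]
-0.3, 0, 15, -0, -0, -0
-0.4, 0, 15, -0, -0, -0
-0.3, 0, 15, -0, -0, -0
-0.3, 0, 15, -0, -0, -0
end [ 0.5704 -0.0578  0.0422] err [ 0.0125 -0.0347  0.0071] [ 0.4  0.  15.   0.   0.   0. ]
```

servo_tool(commands=[-8.2,-0.2,-10.2,0,0,0,-8.2,-0.2,-10.1,0,0,0,-8.3,-0.2,-10.2,0,0,0,-8.2,-0.2,-10.1,0,0,0])

```text
time_s: 7.7
tool_pos: [0.4233, 0.0369, 0.1429]
tool_rot: [179.9, 22.0, 81.5]
force: [0.1, 0.0, -2.4]
grip_width: 0.023
```

servo_tool(commands=[-6.6,20,7.9,0.12,2.91,0.68,-6.7,20.1,7.5,0.13,2.91,0.68,-6.8,20.2,7.2,0.12,2.9,0.68,-7,20.2,6.7,0.12,2.91,0.68,-7,20.4,6.4,0.13,2.91,0.68,-7.1,20.5,5.9,0.12,2.91,0.68,-7.2,20.6,5.6,0.12,2.91,0.68,-7.2,20.6,5.1,0.13,2.91,0.69,0,0,0,0,0,0,0,0,0,0,0,0])

```text
time_s: 8.7
tool_pos: [0.5701, -0.0591, 0.1027]
tool_rot: [-180.0, -1.2, 75.9]
force: [0.1, 0.6, -2.8]
grip_width: 0.0233
```

servo_tool(commands=[-0.3,0,15,0,0,0,-0.4,0,15,0,0,0,-0.3,0,15,0,0,0,-0.3,0,15,0,0,0,0,0,0,0,0,0,0,0,0,0,0,0])

```text
time_s: 9.3
tool_pos: [0.5701, -0.058, 0.0417]
tool_rot: [-179.9, -1.3, 76.0]
force: [0.3, -0.2, -2.3]
grip_width: 0.0225
```

```bash
python3 - <<'E'
from h import *
o=monitor.get_obs();print(o["time_s"],o["tool_pos"],o["tool_rot"],o["force"],o["grip_width"],o["qpos"])
for c in ["wrist","side"]:
    p,d=read_camera(c);np.savez(f"{c}6.npz",p=p,d=d,pos=o["tool_pos"],rot=o["tool_rot"]);cv2.imwrite(f"pics/{c}6.png",p[:,:,::-1])
z=np.load("wrist6.npz");W=cloud("wrist",z["d"],o);p0,R=cur(o);Tl=(W-p0)@R*1000
for r in list(range(0,240,20)): print(r,Tl[r,272],W[r,272])
z=np.load("side6.npz");W=cloud("side",z["d"]);hsv=cv2.cvtColor(z["p"],cv2.COLOR_RGB2HSV)
q=(W-p0)@R*1000
m=(abs(q[...,1])<16)&(q[...,2]>-48)&(q[...,2]<-25)&(q[...,0]>12)&(q[...,0]<200)
print(m.sum(),q[m].min(0),q[m].max(0),np.median(W[m],0))
E
```

```text
9.3 [ 0.5701 -0.058   0.0417] [-179.9381   -1.2503   75.9991] [ 0.316  -0.1917 -2.2738] 0.02248886848656276 [-23.6101  18.1674  32.2446 105.6265 -12.6039  59.3924  -0.1931]
0 [125.9781  -0.5061 -34.6879] [0.5999 0.0636 0.0791]
20 [117.7032  -0.5183 -36.5322] [0.5979 0.0556 0.0808]
40 [109.9923  -0.5269 -35.8986] [0.596  0.0481 0.08  ]
60 [101.8704  -0.5365 -35.7301] [0.5941 0.0402 0.0797]
80 [ 93.3029  -0.5481 -36.7361] [0.592  0.0319 0.0805]
100 [ 84.5803  -0.5597 -37.6491] [0.5898 0.0234 0.0812]
120 [ 75.7056  -0.5697 -36.9861] [0.5877 0.0148 0.0803]
140 [ 66.4728  -0.5809 -36.9877] [0.5854 0.0059 0.0801]
160 [ 56.9362  -0.5926 -37.1553] [ 0.5831 -0.0034  0.0801]
180 [ 47.3154  -0.606  -38.6621] [ 0.5808 -0.0127  0.0814]
200 [ 37.04    -0.6178 -38.086 ] [ 0.5783 -0.0227  0.0806]
220 [ 26.9391  -0.6317 -39.5153] [ 0.5758 -0.0325  0.0818]
509 [ 12.0372 -13.4087 -40.9236] [166.3212  15.907  -27.8573] [0.5915 0.036  0.0802]
```

View pics/wrist6.png

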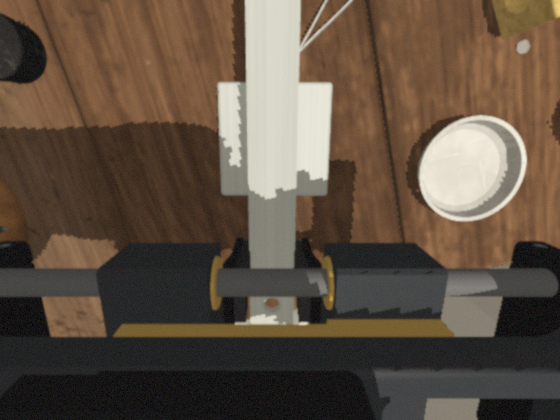

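View pics/side6.png

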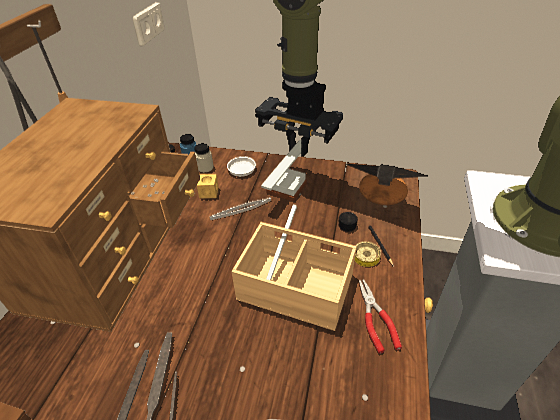

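The bar hangs level with its top at z ≈ 0.0805, centred over the block: block columns 218–332, bar 245–300 in the wrist view. It needs to go about 39.5 mm lower, with the last part slow.

servo_tool(commands=[-0.2,0,8,0,0,0,-0.2,0,9,0,0,0,-0.2,0,8,0,0,0,-0.1,0,6,0,0,0,-0.1,0,4,0,0,0,0,0,2,0,0,0,0,0,0,0,0,0])

```text
time_s: 10.1
tool_pos: [0.5704, -0.058, 0.0051]
tool_rot: [-180.0, -1.3, 76.0]
force: [-0.5, 0.1, -3.7]
grip_width: 0.0231
```

servo_tool(commands=[0,0,0.8,0,0,0,0,0,0.7,0,0,0,0,0,0,0,0,0])

```text
time_s: 10.4
tool_pos: [0.5707, -0.058, 0.004]
tool_rot: [180.0, -1.3, 76.0]
force: [0.1, 0.2, -3.1]
grip_width: 0.0231
```

servo_tool(commands=[0,0,0.7,0,0,0,0,0,0,0,0,0,0,0,0,0,0,0])

```text
time_s: 10.7
tool_pos: [0.5706, -0.058, 0.0032]
tool_rot: [180.0, -1.3, 76.0]
force: [0.6, 0.0, -2.6]
grip_width: 0.023
```

servo_tool(commands=[0,0,0.7,0,0,0,0,0,0.5,0,0,0,0,0,0,0,0,0])

```text
time_s: 11.0
tool_pos: [0.5706, -0.0579, 0.002]
tool_rot: [180.0, -1.3, 76.0]
force: [-0.0, -0.3, -2.1]
grip_width: 0.0229
```

servo_tool(commands=[0,0,0.6,0,0,0,0,0,0,0,0,0,0,0,0,0,0,0])

```text
time_s: 11.3
tool_pos: [0.5706, -0.058, 0.0016]
tool_rot: [180.0, -1.3, 76.0]
force: [-0.9, -0.2, -0.7]
grip_width: 0.023
```

servo_tool(commands=[0,0,0.5,0,0,0,0,0,0,0,0,0,0,0,0,0,0,0])

```text
time_s: 11.6
tool_pos: [0.5707, -0.058, 0.0012]
tool_rot: [180.0, -1.3, 76.0]
force: [-1.9, -0.8, 3.1]
grip_width: 0.0225
```

```bash
python3 - <<'E'
from h import *
o=monitor.get_obs();print(o["time_s"],o["force"],o["wrist_torque"])
p,d=read_camera("wrist");W=cloud("wrist",d,o)
for r in range(0,240,20): print(r,W[r,272])
E
```

```text
11.6 [-1.9157 -0.815   3.0685] [-0.2251  0.4627  0.0489]
0 [0.6    0.0617 0.0438]
20 [0.5982 0.0544 0.0438]
40 [0.5963 0.047  0.0434]
60 [0.5945 0.0397 0.0414]
80 [0.5924 0.0313 0.0433]
100 [0.5904 0.0232 0.042 ]
120 [0.5882 0.0147 0.042 ]
140 [0.586  0.0059 0.042 ]
160 [ 0.5837 -0.0033  0.0417]
180 [ 0.5813 -0.0127  0.0416]
200 [ 0.5789 -0.0225  0.0411]
220 [ 0.5763 -0.0328  0.0404]
```

The block has taken the weight (force z went from -2.4 to +3.1). The bar sits within about 2° of level, so I'll release gently and retreat straight up.

servo_tool(commands=[0,0,0,0,0,0,0,0,0,0,0,0,0,0,0,0,0,0,0,0,0,0,0,0,0,0,0,0,0,0], jaw=45)

```text
time_s: 12.15
tool_pos: [0.5706, -0.0578, 0.0008]
tool_rot: [180.0, -1.3, 76.0]
force: [0.1, -0.2, -0.2]
grip_width: 0.0444
```

```bash
python3 - <<'E'
from h import *
o=monitor.get_obs();print(o["time_s"],o["force"],o["grip_width"])
p,d=read_camera("wrist");W=cloud("wrist",d,o);cv2.imwrite("pics/wrist7.png",p[:,:,::-1])
for r in range(0,240,30): print(r,W[r,272])
E
```

```text
12.15 [ 0.0531 -0.1673 -0.2215] 0.04440850119538044
0 [0.6002 0.0631 0.0403]
30 [0.5974 0.0518 0.0404]
60 [0.5943 0.0396 0.0423]
90 [0.5914 0.0279 0.0394]
120 [0.5881 0.0149 0.0403]
150 [0.5848 0.0015 0.0414]
180 [ 0.5813 -0.0124  0.0417]
210 [ 0.5776 -0.0273  0.041 ]
```

View pics/wrist7.png

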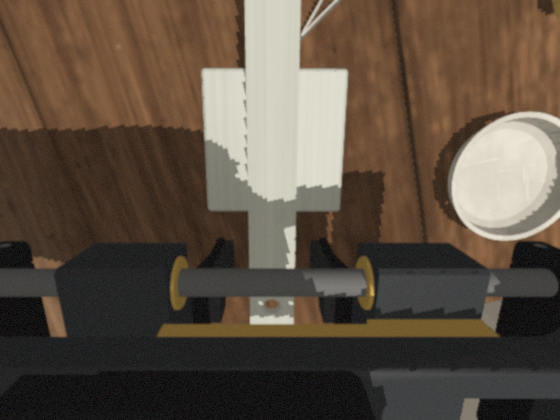

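The bar is released and lies flat across the block (block columns 205–347, bar 245–300). Retreating now.

servo_tool(commands=[0,0,-6,0,0,0,0,0,-15,0,0,0,0,0,-20,0,0,0,0,0,-25,0,0,0,0,0,-30,0,0,0,0,0,-30,0,0,0,0,0,-25,0,0,0,0,0,0,0,0,0,0,0,0,0,0,0])

```text
time_s: 13.1
tool_pos: [0.5702, -0.0613, 0.1532]
tool_rot: [179.9, -1.3, 76.0]
force: [-0.8, -0.2, -0.6]
grip_width: 0.045
```

```bash
python3 - <<'E'
from h import *
def fit(Q,n):
    mu=Q.mean(0);ev=np.linalg.svd(Q-mu,full_matrices=False)[2];a=ev[0];t=(Q-mu)@a
    print(n,len(Q),"mid",mu+a*(t.max()+t.min())/2,"len",np.ptp(t),"elev",np.degrees(np.arcsin(a[2])),"normal",ev[2])
for c in ["wrist","side","scene"]:
    o=monitor.get_obs();p,d=read_camera(c);W=cloud(c,d,o);cv2.imwrite(f"pics/{c}8.png",p[:,:,::-1])
    hsv=cv2.cvtColor(p,cv2.COLOR_RGB2HSV)
    m=(d>0)&(W[...,2]>.0375)&(W[...,2]<.05)&(np.hypot(W[...,0]-.5855,W[...,1]-.0046)<.125)
    fit(W[m],c)
    m=(d>0)&(abs(W[...,2]-.035)<.002)&(np.abs(W[...,:2]-[.5855,.0046]).max(-1)<.06)
    print(" block",cv2.minAreaRect((W[m][:,:2]*1000).astype(np.float32)))
    print(c,[(l,[(b["box"],b["conf"]) for b in look_for(c,l)[:1]]) for l in ("flat_bar","square_bar")])
print(o["time_s"],o["tool_pos"],o["force"])
E
```

```text
wrist 5338 mid [0.5853 0.0046 0.041 ] len 0.20003765444890526 elev -0.017124741898565898 normal [-0.0017  0.0001  1.    ]
 block ((586.1441650390625, 4.075309753417969), (69.19668579101562, 69.77996063232422), 75.6001205444336)
wrist [('flat_bar', [([255.0, 17.9, 34.1, 216.3], 0.83)]), ('square_bar', [])]
side 557 mid [0.5841 0.0045 0.0401] len 0.20220464813657368 elev 0.039795292196673736 normal [ 0.0004 -0.0008  1.    ]
 block ((584.6952514648438, 1.5980606079101562), (111.03668975830078, 69.21100616455078), 75.95339965820312)
side [('flat_bar', [([263.0, 150.4, 44.1, 55.5], 0.56)]), ('square_bar', [([268.5, 206.0, 25.7, 72.9], 0.71)])]
scene 744 mid [0.5831 0.0043 0.04  ] len 0.20142811289558474 elev -0.01850275514838331 normal [ 0.0233 -0.0062 -0.9997]
 block ((583.9071655273438, 1.7491836547851562), (122.18450927734375, 73.38249206542969), 76.76676177978516)
scene [('flat_bar', [([287.6, 195.9, 103.2, 20.3], 0.77)]), ('square_bar', [([223.5, 211.4, 64.4, 33.8], 0.77)])]
13.4 [ 0.5691 -0.0611  0.1509] [-0.825  -0.0559 -0.6315]
```

View pics/side8.png

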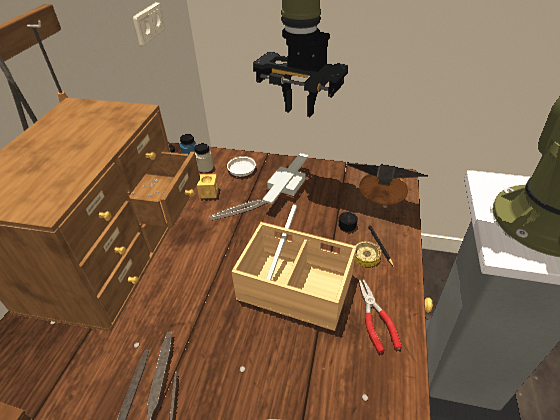

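View pics/wrist8.png

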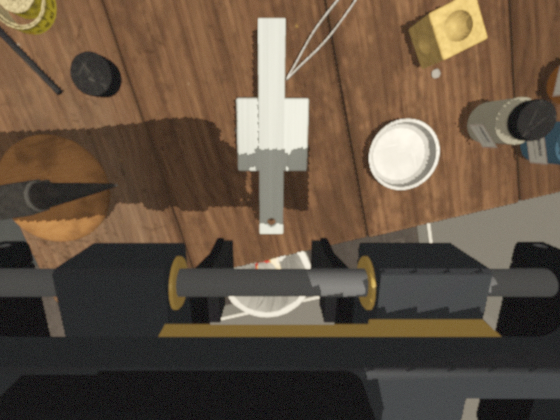

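The bar lies level and centred within about 1 mm of the block, the gripper is clear of it, and the square bar is unmoved.

```bash
python3 -c "
from h import *
print(env.sign_off())"
```

```text
the job is handed in; nothing more can be done
None
```

I drew the flat bar out through its slot along its 22° slope, lowered it onto the bench block until the block took its weight, released it and backed away. I handed the job in at about 13.4 s; no verdict is reported.

- **Last checks on the flat bar:** All three cameras put its centre within about 3 mm of the block's centre. It is level to well under 1°, except that the scene view's rougher surface fit reads 1.4°. Its top is at z ≈ 0.041 m, so it rests on the block face.
- **Square bar:** It is still in its slot, and its detection boxes in the scene view before and after agree within about 3 pixels. The gripper is clear and touches nothing.
- **What disagreed:** The fingertips really end about 22 mm behind the reported TCP, so my first grasp closed just above the bar without disturbing it. I measured the offset with the cameras, went 18 mm deeper and gripped it on the second try.

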